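# Strip a valve bank into the bench rack, keeping the order

### The arm

A 6-joint arm with a two-finger parallel gripper is mounted at the origin on the work surface. World frame = base frame: x ahead of the robot, y to its left, z up, the work surface at z = 0. Lengths are in m, angles in rad, forces in N, time in s.
With the tool pointing down it reaches from about 0.4 to 0.925 m from the base axis. Payload 3.4 kg.
Tool frame: the origin (TCP) lies at the very end of the fingers, on their centre line; the grasp point (between the pads) lies 19 mm behind it (arm.pinch_z is the distance from the TCP to the grasp point, in m); x points along the fingers, z is the direction in which the jaws open and shut, and the axes are right-handed (so a half turn about x gives the same grasp; the last joint's range is limited). The gripper opens to 85 mm and grips with 20 to 120 N. Pads are 22 mm wide; open, the fingers measure 114 mm over their backs; the gripper's body (76 mm by 85 mm) begins 54 mm behind the grasp point. The pads swing forward as they close: fully open they stand 13 mm farther back than shut.
Start: joints at [1.127, 0.307, 1.506, -0, 1.328, -0.073], TCP at [0.208, 0.536, 0.231] pointing down, gripper open.
Joint ranges: [-3.12, 3.12], [-1.05, 2.28], [0.14, 2.33], [-1.42, 4.57], [0.1, 2.73], [-2.68, 2.68]. Speed limits (rad/s): [2.57, 2.57, 3.14, 3.14, 3.14, 3.14].

### API

Orientations are given as a unit quaternion [w, x, y, z].
In Python, from station import sense, imaging, sign_off, arm gives the robot as it stands. The module is installed in compiled form; this text tells all that it offers.
- The arm moves only by the tool move_arm, never from a script. Its argument "commands" is text: rows parted by semicolons, each of 4 numbers parted by spaces: the shift along the tool's x, y, z in mm, then the turn about the tool's x in rad. A call has 1 to 5 rows; each row shifts and turns the pose as measured when the row begins, along the tool's axes as they then stand; what a row does not reach is not made up. A row lasts 1/8 s, in which the tool goes at most 62.5 mm and 10.7 degrees, less where a joint would pass 70% of its speed; a pose out of reach is approached as far as the arm can. A call is refused whole if a number of a shift passes 62.5 or a number of a turn 0.188, either way. A call with a gripper value outside its range is refused whole. "jaw" is the opening, from 0 (shut) to 1 (fully open), set as the call begins (left out, the last holds). The fingers move at their own pace and stop on an object; the grip force is fixed at half the most. Time passes only in rows, so rows that do not move let the fingers close. It gives the time, the measured TCP pose, the force and the opening at its end, in the units of the state.
- sense(): the state, without advancing time (a new reading comes with each control period).
- imaging.grab_frame(name): name is "scene" or "top" or "wrist"; returns the picture (400x640x3 uint8, red, green, blue); there is no depth.
- imaging.camera_params(name): a dict with "fx", "fy", "cx", "cy" (pixels), "R" (3x3) and "t" (3): a world point X has camera coordinates R X + t; the wrist camera has in their place "tool_from_camera" (4x4, takes a point from camera to tool coordinates, whose origin is the TCP and whose axes are the tool frame's). Camera axes: x right, y down, z forward; pixel columns grow to the right and rows downward; lengths in m; the calibration is good to about 2 mm. The wrist camera is an equidistant fisheye: a pixel r from the principal point sees the ray r / f radians off the axis. A picture is of the moment at which its call begins: read the wrist's pose just before it. camera_params takes no time and is no camera call.
- sign_off(): hands the job in, once; it reports no verdict.
The state is a dict: "time_s": time; "q": joint angles; "qd": joint speeds; "effort": joint torques, N m; "position": TCP position; "tcp_rot": TCP orientation; "wrist_force": force on the tool from outside, world axes, zero at the start; "torque": the same for the moment, N m; "grip_width": opening from 0.0 (shut) to 1.0 (fully open).
Only numpy, scipy, OpenCV 4.12 (cv2) and the standard library are available. Lean on these libraries where they do the work, as an engineer would, in place of code of your own. Each camera call takes 0.05 s, during which the arm holds its last target.

### The job

Lift the four valve cartridges out of the valve bank and stand them in the white rack in the same order, so that each can go back into its own section later: the one next to the black inlet cover goes into the well next to the rack's black end, and so on along the row. Each must end upright and fully seated on its hexagon, one to a well; they are precision parts, so set them down and do not drop any.

Things in the scene. Friction and masses are not known exactly. Their poses are not given: they have to be found in the camera images.
- cartridge_red: loose hydraulic valve cartridge with a red knob, 104 mm tall, about 0.28 kg, standing free in the bore of its valve section. Origin: centre of the nose's underside, z up. From there up: steel nose, 18 mm diameter, tapered tip (0-42 mm); hexagon, 37 mm across flats, its underside the seat (42-54); neck, 20 mm diameter (54-70); plastic knob to grip from above, 28 mm diameter (70-104).
- cartridge_yellow: loose hydraulic valve cartridge with a yellow knob, 104 mm tall, about 0.28 kg, standing free in the bore of its valve section. Origin: centre of the nose's underside, z up. From there up: steel nose, 18 mm diameter, tapered tip (0-42 mm); hexagon, 37 mm across flats, its underside the seat (42-54); neck, 20 mm diameter (54-70); plastic knob to grip from above, 28 mm diameter (70-104).
- cartridge_blue: loose hydraulic valve cartridge with a blue knob, 104 mm tall, about 0.28 kg, standing free in the bore of its valve section. Origin: centre of the nose's underside, z up. From there up: steel nose, 18 mm diameter, tapered tip (0-42 mm); hexagon, 37 mm across flats, its underside the seat (42-54); neck, 20 mm diameter (54-70); plastic knob to grip from above, 28 mm diameter (70-104).
- cartridge_green: loose hydraulic valve cartridge with a green knob, 104 mm tall, about 0.28 kg, standing free in the bore of its valve section. Origin: centre of the nose's underside, z up. From there up: steel nose, 18 mm diameter, tapered tip (0-42 mm); hexagon, 37 mm across flats, its underside the seat (42-54); neck, 20 mm diameter (54-70); plastic knob to grip from above, 28 mm diameter (70-104).
- section_red: fixed slice of the valve bank, grey with red paint marks on top; holds the red cartridge. Origin: centre of its underside, 15 mm above the table; 120 mm along x, 56 along y (the row), 70 high. Bore in mid-top 27 mm wide, 48 deep; port caps 11 mm high at x = +-36 mm. The four stand in shuffled order at 56 mm pitch between the inlet cover and a grey end cover.
- section_yellow: fixed slice of the valve bank, grey with yellow paint marks on top; holds the yellow cartridge. Origin: centre of its underside, 15 mm above the table; 120 mm along x, 56 along y (the row), 70 high. Bore in mid-top 27 mm wide, 48 deep; port caps 11 mm high at x = +-36 mm. The four stand in shuffled order at 56 mm pitch between the inlet cover and a grey end cover.
- section_blue: fixed slice of the valve bank, grey with blue paint marks on top; holds the blue cartridge. Origin: centre of its underside, 15 mm above the table; 120 mm along x, 56 along y (the row), 70 high. Bore in mid-top 27 mm wide, 48 deep; port caps 11 mm high at x = +-36 mm. The four stand in shuffled order at 56 mm pitch between the inlet cover and a grey end cover.
- section_green: fixed slice of the valve bank, grey with green paint marks on top; holds the green cartridge. Origin: centre of its underside, 15 mm above the table; 120 mm along x, 56 along y (the row), 70 high. Bore in mid-top 27 mm wide, 48 deep; port caps 11 mm high at x = +-36 mm. The four stand in shuffled order at 56 mm pitch between the inlet cover and a grey end cover.
- inlet_cover: fixed black block with a brass fitting on top, at one end (either) of the valve bank. 114 mm along x, 46 along y, 68 high; the fitting is 40 mm wide and rises 20 mm more. Origin: centre of its underside, 15 mm above the table. The centres of the four sections lie 51, 107, 163 and 219 mm from it.
- rack: fixed white block with four wells in a row and a black end, at any yaw. Origin: centre of the white part's underside, on the table. White part 76 mm along x, 230 along y, 50 high; black end (18 mm long, 52 high) at +y. Wells at x = 0, y = +84, +28, -28, -84 mm, 34 mm diameter, 45 deep: the nose enters with 8 mm play all round, the hexagon rests on top, the origin then 8 mm above the table.
Not all that is in view belongs to the job. Leave any brown look-alike of the cartridge_yellow alone.

How it is judged:
By the outcome, as a careful person would: the job done as asked, in the order asked, and still so for the second after the job is handed in, with the robot touching nothing.
It also fails if it takes over 115 s, if anything falls off the work surface, if the arm or the gripper's body presses on something with over 40 N, if the wrist force passes 120 N, or if a joint passes its speed limit or range.

## Working session

There is one attempt and no reset: what is moved stays moved. The work goes in short steps, Python scripts to look and compute and a tool call to move; the robot and the scene stay as the last step left them, time stands still between calls to the robot, and variables do not carry over. Pictures are saved under pics/ and viewed, and the job is handed in when it is done.

Besides the shell and the picture viewer there is one more tool, called after "Emit:" as name(argument=value, ...), one argument or row to a line, values as JSON. move_arm: Moves the arm, as the interface text tells. Its arguments: {"type":"object","properties":{"commands":{"type":"string"},"jaw":{"type":"number"}},"required":["commands"]}

```bash
mkdir -p pics
python3 - <<'E'
from station import sense, imaging, arm
import cv2
s=sense(); print({k:(v if not hasattr(v,'tolist') else v.tolist()) for k,v in s.items()})
print(arm.pinch_z)
for n in ["scene","top","wrist"]:
    im=imaging.grab_frame(n); cv2.imwrite(f"pics/{n}0.png",im[:,:,::-1])
    print(n,imaging.camera_params(n))
E
```

```text
{'time_s': 0.0, 'q': [1.127484174423193, 0.307539218736902, 1.5076659105124177, -8.274144983528244e-06, 1.3284311113854073, -0.07349281224395282], 'qd': [0.0018823357282831447, -0.00014983372264537766, -0.0011979584344001776, -0.000411834861344897, 0.0010272809266193418, 0.0009413514702464714], 'effort': [-3.947529876313638e-06, -45.75532078742981, -25.191444754600525, 5.0524516836958355e-05, 0.013170682650525123, -2.7324502980263787e-05], 'position': [0.20754969046885802, 0.5354768291102016, 0.23040323389232858], 'tcp_rot': [0.582781541045521, -0.3999137680633441, 0.5840276598446662, 0.3991820963750107], 'wrist_force': [-0.4589280435369666, 0.6474913550988101, -0.39623018597306375], 'torque': [-0.015109463078699814, 0.0033287536830096122, -0.013395729813723306], 'grip_width': 0.9983063882906611}
0.0187
scene {'fx': 427.97611621008843, 'fy': 427.97611621008843, 'cx': 312.9589291744454, 'cy': 205.25257336935223, 'R': array([[ 3.98939027e-01,  9.16977434e-01, -1.95946880e-04],
       [ 6.84816392e-01, -2.98077436e-01, -6.64963421e-01],
       [-6.09814859e-01,  2.65145672e-01, -7.46875900e-01]]), 't': array([-0.27337093, -0.33361209,  1.51324281])}
top {'fx': 363.34890817452924, 'fy': 363.34890817452924, 'cx': 323.21338428365476, 'cy': 197.0990708649074, 'R': array([[-0.01827327, -0.99983207, -0.0013851 ],
       [-0.98589075,  0.01824898, -0.16639232],
       [ 0.16638966, -0.00167497, -0.98605866]]), 't': array([0.04790156, 0.53157912, 0.84238093])}
wrist {'fx': 309.70691628693146, 'fy': 309.70691628693146, 'cx': 319.72801741566656, 'cy': 196.17071312483867, 'tool_from_camera': array([[ 6.09983742e-04, -3.09462818e-01,  9.50911348e-01,
        -1.41267017e-01],
       [ 9.60833682e-04, -9.50910905e-01, -3.09463290e-01,
         7.87745742e-02],
       [ 9.99999352e-01,  1.10243523e-03, -2.82697893e-04,
        -1.39750386e-03],
       [ 0.00000000e+00,  0.00000000e+00,  0.00000000e+00,
         1.00000000e+00]])}
```

View pics/scene0.png

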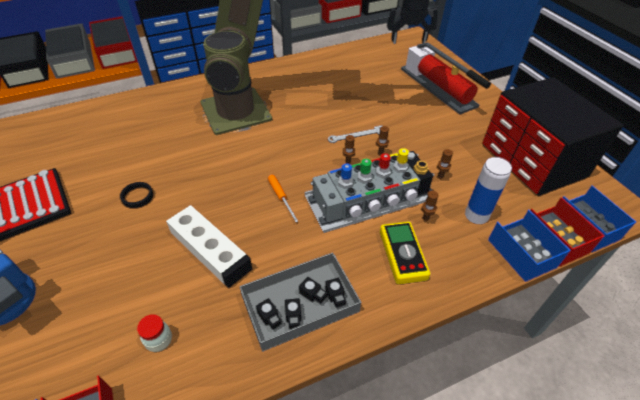

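View pics/top0.png

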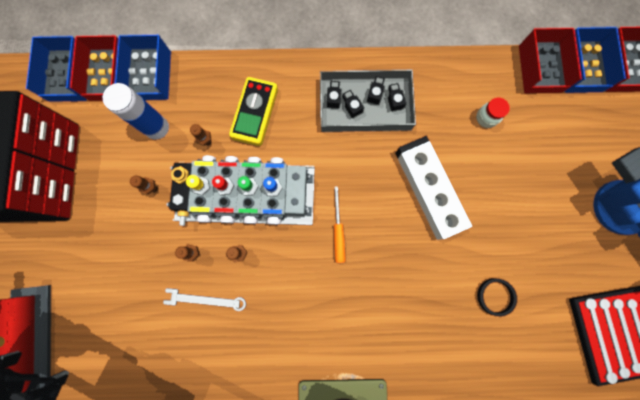

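View pics/wrist0.png

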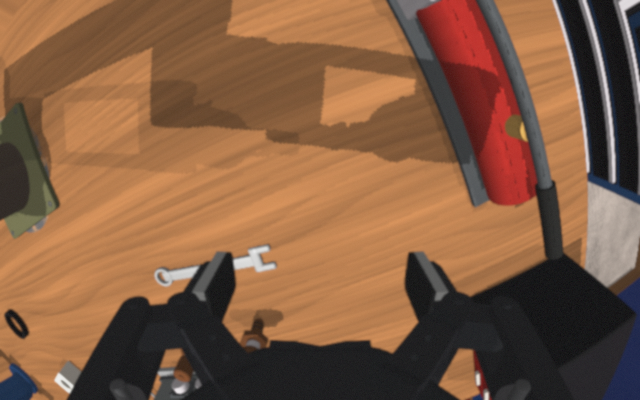

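Run:
```python
import cv2
im=cv2.imread('pics/top0.png')
cv2.imwrite('pics/topA.png',cv2.resize(im[130:260,120:320],None,fx=4,fy=4,interpolation=cv2.INTER_CUBIC))
cv2.imwrite('pics/topB.png',cv2.resize(im[130:250,380:490],None,fx=5,fy=5,interpolation=cv2.INTER_CUBIC))
im=cv2.imread('pics/scene0.png')
cv2.imwrite('pics/scA.png',cv2.resize(im[120:240,290:470],None,fx=4,fy=4,interpolation=cv2.INTER_CUBIC))
cv2.imwrite('pics/scB.png',cv2.resize(im[195:295,160:260],None,fx=5,fy=5,interpolation=cv2.INTER_CUBIC))
```

```text
(no output)
```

View pics/topA.png

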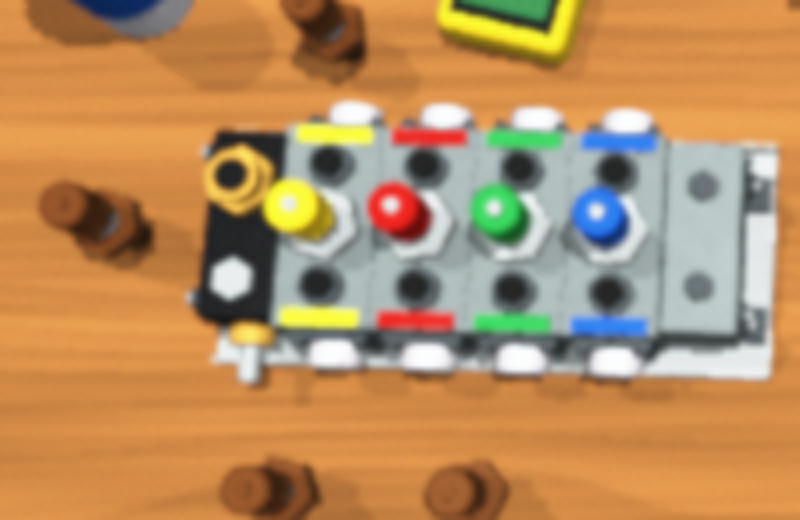

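View pics/topB.png

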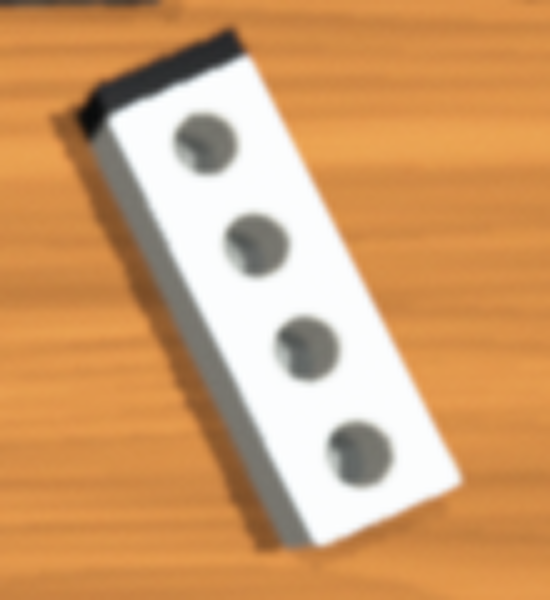

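View pics/scA.png

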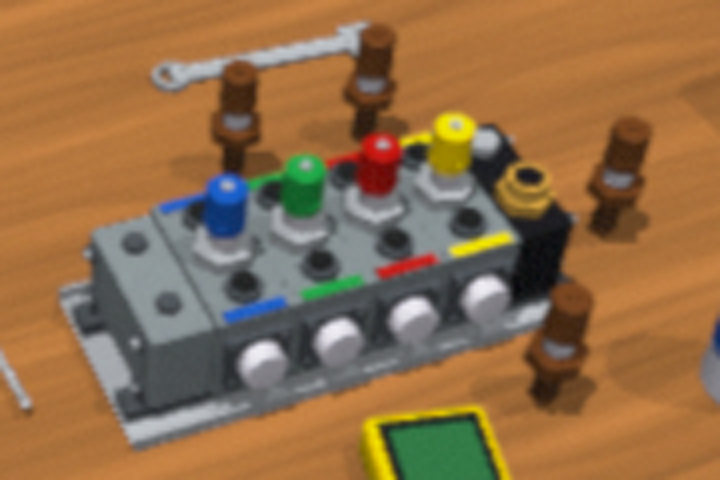

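View pics/scB.png

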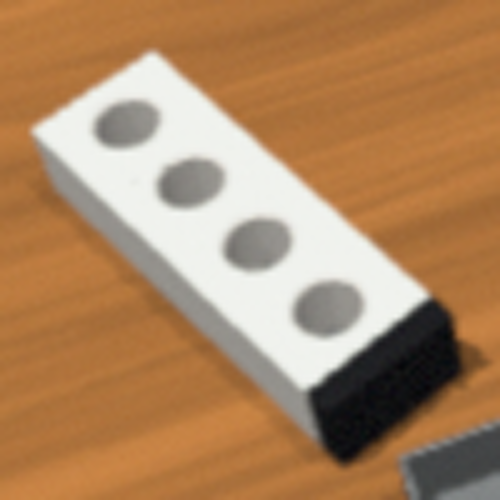

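```bash
cat > h.py <<'E'
import numpy as np, cv2
from station import sense, imaging, arm
from scipy.spatial.transform import Rotation as Ro
def ray(n,uv):
    p=imaging.camera_params(n); R=np.array(p['R']);t=np.array(p['t'])
    d=R.T@np.array([(uv[0]-p['cx'])/p['fx'],(uv[1]-p['cy'])/p['fy'],1]); return -R.T@t,d
def onz(n,uv,z):
    o,d=ray(n,uv); return o+d*(z-o[2])/d[2]
def pose():
    s=sense(); q=s['tcp_rot']; return np.array(s['position']),Ro.from_quat([q[1],q[2],q[3],q[0]]).as_matrix(),s
def wproj(X,p,R):
    c=imaging.camera_params('wrist'); T=np.array(c['tool_from_camera'])
    Y=T[:3,:3].T@(R.T@(np.array(X)-p)-T[:3,3])
    th=np.arctan2(np.hypot(Y[0],Y[1]),Y[2]); r=c['fx']*th/np.hypot(Y[0],Y[1])
    return np.array([c['cx']+r*Y[0],c['cy']+r*Y[1]])
def wonz(uv,z,p,R):
    c=imaging.camera_params('wrist'); T=np.array(c['tool_from_camera'])
    v=np.array([uv[0]-c['cx'],uv[1]-c['cy']]); r=np.hypot(*v); th=r/c['fx']
    d=R@T[:3,:3]@np.array([*(v/r*np.sin(th)),np.cos(th)]); o=p+R@T[:3,3]
    return o+d*(z-o[2])/d[2]
def delta(goal,jawdir):
    """tool-frame shift mm to goal TCP, and turn about x to make tool z along +-jawdir"""
    p,R,s=pose(); sh=R.T@(np.array(goal)-p)*1000
    j=np.array([*jawdir,0]); l=R.T@j; a=np.arctan2(-l[1],l[2])
    a=(a+np.pi/2)%np.pi-np.pi/2
    print('pos',p.round(4),'x',R[:,0].round(3),'z',R[:,2].round(3),'q6',round(s['q'][5],3),'F',np.round(s['wrist_force'],1),'t',round(s['time_s'],2))
    print('shift',sh.round(1),'turn',round(a,3)); return sh,a
E
python3 - <<'E'
from h import *
o=lambda u,s,off:[(u[0]+.5)/s-.5+off[0],(u[1]+.5)/s-.5+off[1]]
for (a,b) in zip([(291,205),(394,208),(497,209),(599,212)],[(455,127),(382,147),(305,167),(227,188)]):
    print('knob',onz('top',o(a,4,(120,130)),.147).round(4),onz('scene',o(b,4,(290,120)),.147).round(4))
for (a,b) in zip([(206,143),(256,245),(308,348),(360,454)],[(328,308),(257,244),(191,183),(127,124)]):
    print('well',onz('top',o(a,5,(380,130)),.05).round(4),onz('scene',o(b,5,(160,195)),.05).round(4))
p,R,s=pose(); print(R.round(3))
E
```

```text
knob [0.5561 0.3219 0.147 ] [0.5581 0.3198 0.147 ]
knob [0.5534 0.2658 0.147 ] [0.556  0.2649 0.147 ]
knob [0.5518 0.2099 0.147 ] [0.5529 0.2089 0.147 ]
knob [0.5491 0.1545 0.147 ] [0.5504 0.1531 0.147 ]
well [ 0.6244 -0.2046  0.05  ] [ 0.6264 -0.2067  0.05  ]
well [ 0.5725 -0.2258  0.05  ] [ 0.5748 -0.2286  0.05  ]
well [ 0.521  -0.2475  0.05  ] [ 0.5236 -0.2496  0.05  ]
well [ 0.4691 -0.2688  0.05  ] [ 0.4716 -0.2711  0.05  ]
[[-0.001 -0.932  0.361]
 [-0.001  0.361  0.932]
 [-1.     0.    -0.002]]
```

```bash
cat >> h.py <<'E'
BK=(0.999,-0.043); RK=(0.382,-0.924)
KN={'yellow':(.557,.321),'red':(.5547,.2653),'green':(.5523,.2094),'blue':(.5498,.1538)}
WL={'yellow':(.6254,-.2056),'red':(.5737,-.2272),'green':(.5222,-.2486),'blue':(.4704,-.2700)}
def plan(goal,jawdir,step=55,tstep=.17):
    sh,a=delta(goal,jawdir); p,R,s=pose(); d=np.array(goal)-p
    n=max(1,int(np.ceil(np.linalg.norm(d)*1000/step)),int(np.ceil(abs(a)/tstep)))
    print('rows',n)
    rows=[]
    for i in range(n):
        v=R.T@(d/n)*1000; rows.append(f"{v[0]:.0f} {v[1]:.0f} {v[2]:.0f} {a/n:.3f}")
        R=R@Ro.from_rotvec([a/n,0,0]).as_matrix()
    for i in range(0,n,5): print('; '.join(rows[i:i+5]))
E
python3 - <<'E'
from h import *
plan((*KN['yellow'],.235),BK)
E
```

```text
pos [0.2076 0.5357 0.2306] x [-0.001 -0.001 -1.   ] z [ 0.361  0.932 -0.002] q6 -0.073 F [-0.2 -0.4  0.8] t 0.15
shift [  -4.4 -403.4  -73.9] turn 1.244
rows 8
-1 -50 -9 0.156; -1 -51 -1 0.156; -1 -51 7 0.156; -1 -49 14 0.156; -1 -46 22 0.156
-1 -42 29 0.156; -1 -37 35 0.156; -1 -32 40 0.156
```

Emit:
move_arm(
  commands="-1 -50 -9 0.156; -1 -51 -1 0.156; -1 -51 7 0.156; -1 -49 14 0.156; -1 -46 22 0.156",
  jaw=1,
)

```text
time_s: 0.78
position: [0.4263, 0.3994, 0.2337]
tcp_rot: [0.691, -0.143, 0.694, 0.141]
wrist_force: [0.5, 0.1, 0.5]
grip_width: 0.999
```

Run:
```python
from h import *
plan((*KN['yellow'],.235),BK)
```

```text
pos [0.4263 0.3994 0.2337] x [-0.003 -0.002 -1.   ] z [ 0.919  0.394 -0.004] q6 0.276 F [0.5 0.1 0.5] t 0.78
shift [  -1.6 -123.5   89.3] turn 0.448
rows 3
-1 -41 30 0.149; -1 -36 36 0.149; -1 -31 41 0.149
```

Emit:
move_arm(
  commands="-1 -41 30 0.149; -1 -36 36 0.149; -1 -31 41 0.149; 0 0 0 0",
)

```text
time_s: 1.27
position: [0.5643, 0.3148, 0.2346]
tcp_rot: [0.705, 0.021, 0.708, -0.024]
wrist_force: [0.3, 0.1, -1.0]
grip_width: 0.998
```

Run:
```python
from h import *
p,R,s=pose()
im=imaging.grab_frame('wrist')[:,:,::-1].copy(); 
plan((*KN['yellow'],.116),BK)
for k in KN:
    uv=wproj((*KN[k],.147),p,R); print(k,uv.round(1)); cv2.drawMarker(im,tuple(int(round(v)) for v in uv),(255,0,255),0,8,1)
cv2.imwrite('pics/w1.png',im)
```

```text
pos [0.5623 0.3158 0.2345] x [-0.006 -0.003 -1.   ] z [ 0.998 -0.061 -0.006] q6 0.507 F [-0.2  0.1 -0.5] t 1.32
shift [118.5   5.3  -4.9] turn -0.018
rows 3
39 2 -2 -0.006; 39 2 -2 -0.006; 39 2 -2 -0.006
yellow [310.1 192.6]
red [312.3 255.8]
green [314.1 307.5]
blue [315.6 348.1]
```

View pics/w1.png

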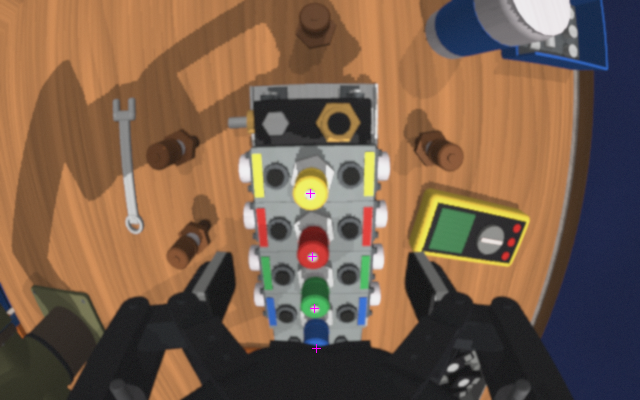

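Run:
```python
from h import *
im=cv2.imread('pics/w1.png')
cv2.imwrite('pics/w1z.png',cv2.resize(im[150:350,240:390],None,fx=3,fy=3,interpolation=cv2.INTER_CUBIC))
```

```text
(no output)
```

View pics/w1z.png

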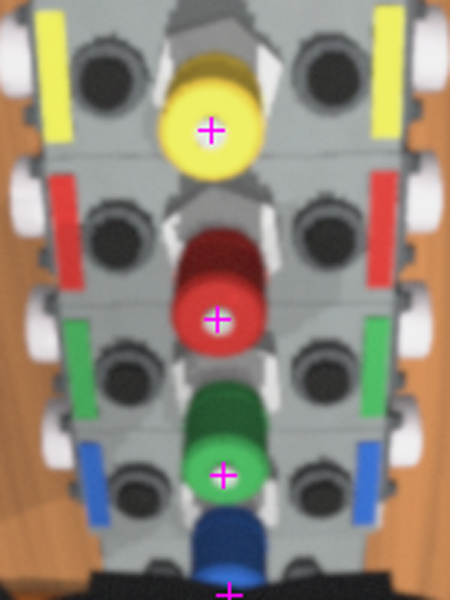

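Emit:
move_arm(
  commands="20 5 -5 -0.018; 40 0 0 0; 30 0 0 0; 0 0 0 0",
)

```text
time_s: 1.82
position: [0.5518, 0.324, 0.1426]
tcp_rot: [0.704, 0.012, 0.71, -0.013]
wrist_force: [-1.0, -0.3, 0.3]
grip_width: 1.001
```

Run:
```python
from h import *
plan((*KN['yellow'],.114),BK)
```

```text
pos [0.5518 0.324  0.1426] x [-0.01  -0.002 -1.   ] z [ 0.999 -0.035 -0.009] q6 0.497 F [-1.  -0.3  0.3] t 1.82
shift [28.6 -2.7  5.6] turn 0.008
rows 1
29 -3 6 0.008
```

Emit:
move_arm(
  commands="10 -2 4 0; 10 0 2 0; 8 0 0 0; 0 0 0 0",
)

```text
time_s: 2.33
position: [0.5586, 0.3237, 0.1164]
tcp_rot: [0.705, 0.012, 0.709, -0.011]
wrist_force: [-0.3, -0.1, -0.2]
grip_width: 0.997
```

Run:
```python
from h import *
plan((*KN['yellow'],.114),BK)
```

```text
pos [0.5586 0.3237 0.1164] x [-0.005  0.001 -1.   ] z [ 0.999 -0.032 -0.005] q6 0.489 F [-0.3 -0.1 -0.2] t 2.33
shift [ 2.4 -2.8 -1.5] turn 0.011
rows 1
2 -3 -2 0.011
```

Emit:
move_arm(
  commands="2 -3 -1 0.01; 0 0 0 0",
)

```text
time_s: 2.58
position: [0.5579, 0.3206, 0.1148]
tcp_rot: [0.706, 0.016, 0.708, -0.015]
wrist_force: [-0.7, 0.0, 0.5]
grip_width: 0.996
```

Emit:
move_arm(
  commands="0 0 0 0; 0 0 0 0; 0 0 0 0; 0 0 0 0; 0 0 0 0",
  jaw=0,
)

```text
time_s: 3.2
position: [0.558, 0.3207, 0.1157]
tcp_rot: [0.706, 0.016, 0.708, -0.015]
wrist_force: [0.9, -0.0, -1.0]
grip_width: 0.313
```

Run:
```python
from h import *
plan((*KN['yellow'],.22),BK)
```

```text
pos [0.558  0.3207 0.1157] x [-0.003  0.002 -1.   ] z [ 0.999 -0.043 -0.003] q6 0.496 F [ 0.9 -0.  -1. ] t 3.2
shift [-104.3    0.5   -1.4] turn -0.0
rows 2
-52 0 -1 -0.000; -52 0 -1 -0.000
```

Emit:
move_arm(
  commands="-15 0 0 0; -30 0 0 0; -35 0 0 0; -35 0 0 0; -20 0 0 0",
)

```text
time_s: 3.82
position: [0.5568, 0.3193, 0.2531]
tcp_rot: [0.703, 0.015, 0.71, -0.016]
wrist_force: [-0.0, -0.5, -3.2]
grip_width: 0.309
```

Run:
```python
from h import *
cv2.imwrite('pics/s2.png',cv2.resize(imaging.grab_frame('scene')[100:300,150:470,::-1],None,fx=2.5,fy=2.5))
print(sense()['grip_width'])
plan((*WL['yellow'],.25),RK)
```

```text
0.3099473549502838
pos [0.5578 0.3199 0.2559] x [-0.006  0.    -1.   ] z [ 0.999 -0.043 -0.006] q6 0.496 F [0.7 0.2 0. ] t 3.88
shift [   5.4 -522.1   90.2] turn 1.136
rows 10
1 -52 9 0.114; 1 -51 15 0.114; 1 -49 21 0.114; 1 -46 26 0.114; 1 -43 31 0.114
1 -39 36 0.114; 1 -35 40 0.114; 1 -30 44 0.114; 1 -25 47 0.114; 1 -20 49 0.114
```

View pics/s2.png

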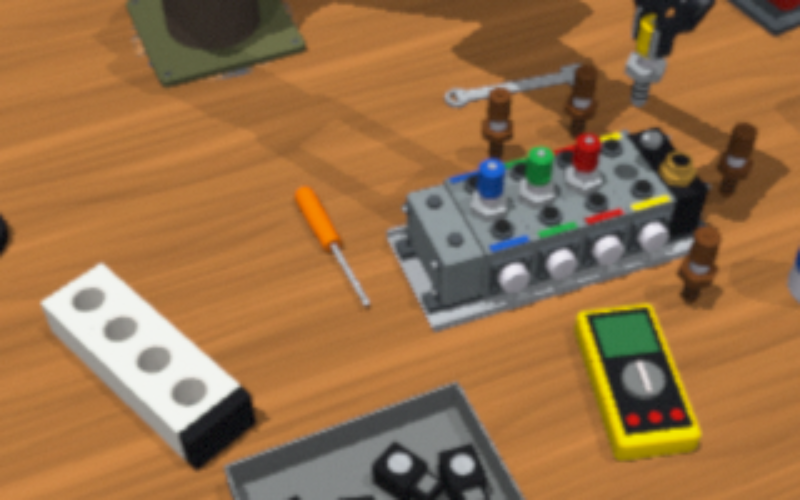

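Emit:
move_arm(
  commands="0 -30 6 0.1; 1 -50 13 0.12; 1 -50 20 0.12; 1 -48 26 0.12; 1 -45 31 0.12",
)

```text
time_s: 4.5
position: [0.5853, 0.0744, 0.2517]
tcp_rot: [0.671, 0.221, 0.673, -0.22]
wrist_force: [0.7, -0.3, -2.2]
grip_width: 0.309
```

Run:
```python
from h import *
plan((*WL['yellow'],.24),RK,50)
```

```text
pos [0.5853 0.0744 0.2517] x [-0.003  0.002 -1.   ] z [ 0.806 -0.592 -0.004] q6 0.686 F [ 0.7 -0.3 -2.2] t 4.5
shift [  11.  -202.   198.1] turn 0.546
rows 6
2 -34 33 0.091; 2 -31 36 0.091; 2 -27 39 0.091; 2 -24 41 0.091; 2 -20 43 0.091
2 -16 44 0.091
```

Emit:
move_arm(
  commands="2 -34 33 0.09; 2 -31 36 0.09; 2 -27 39 0.09; 2 -24 41 0.09; 2 -20 43 0.09",
)

```text
time_s: 5.12
position: [0.6155, -0.169, 0.2394]
tcp_rot: [0.601, 0.369, 0.605, -0.37]
wrist_force: [0.4, -0.6, -2.5]
grip_width: 0.312
```

Run:
```python
from h import *
plan((*WL['yellow'],.20),RK,50)
```

```text
pos [ 0.6155 -0.169   0.2394] x [-0.006  0.003 -1.   ] z [ 0.454 -0.891 -0.005] q6 0.765 F [ 0.4 -0.6 -2.5] t 5.12
shift [39.2 -7.6 37.3] turn 0.079
rows 2
20 -4 19 0.039; 20 -3 19 0.039
```

Emit:
move_arm(
  commands="15 -5 20 0.04; 15 -2 8 0.04; 9 0 0 0; 0 0 0 0",
)

```text
time_s: 5.62
position: [0.6199, -0.1986, 0.1957]
tcp_rot: [0.582, 0.395, 0.59, -0.395]
wrist_force: [-0.1, 1.0, -2.7]
grip_width: 0.312
```

Run:
```python
from h import *
p,R,s=pose()
im=imaging.grab_frame('wrist')[:,:,::-1].copy(); 
for k in WL:
    uv=wproj((*WL[k],.05),p,R); print(k,uv.round(1)); cv2.drawMarker(im,tuple(int(round(v)) for v in uv),(255,0,255),0,8,1)
cv2.imwrite('pics/w2.png',im)
plan((*WL['yellow'],.15),RK,50)
```

```text
yellow [328.3 178.2]
red [328.4 231.5]
green [328.2 277.3]
blue [327.8 315.8]
pos [ 0.6202 -0.1986  0.1962] x [-0.009  0.005 -1.   ] z [ 0.375 -0.927 -0.008] q6 0.81 F [-0.5  0.4 -3.3] t 5.67
shift [46.1  2.5  8.8] turn -0.007
rows 1
46 2 9 -0.007
```

View pics/w2.png

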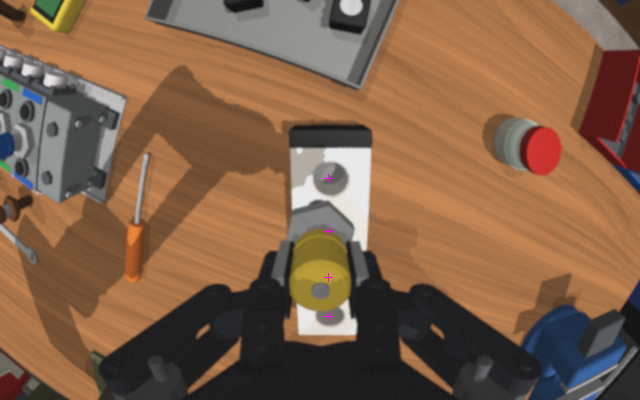

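Run:
```python
import re
s=open('h.py').read()
s+="\nWL={k:(v[0]+.0005,v[1]-.0012) for k,v in WL.items()}\n"
open('h.py','w').write(s)
```

Emit:
move_arm(
  commands="10 2 8 -0.007; 15 1 3 0; 10 0 0 0; 0 0 0 0",
)

```text
time_s: 6.18
position: [0.6281, -0.2058, 0.1596]
tcp_rot: [0.585, 0.392, 0.592, -0.392]
wrist_force: [-0.2, 0.5, -2.6]
grip_width: 0.311
```

Run:
```python
from h import *
plan((*WL['yellow'],.1),RK,50)
```

```text
pos [ 0.6281 -0.2058  0.1596] x [-0.008  0.005 -1.   ] z [ 0.386 -0.923 -0.008] q6 0.792 F [-0.2  0.5 -2.6] t 6.17
shift [59.6 -2.1  0.5] turn 0.004
rows 2
30 -1 0 0.002; 30 -1 0 0.002
```

Emit:
move_arm(
  commands="15 -2 0 0; 20 0 0 0; 15 0 0 0; 8 0 0 0; 0 0 0 0",
)

```text
time_s: 6.8
position: [0.6254, -0.2065, 0.0984]
tcp_rot: [0.585, 0.392, 0.592, -0.392]
wrist_force: [0.4, -0.4, -3.0]
grip_width: 0.308
```

Run:
```python
from h import *
plan((*WL['yellow'],.0807),RK,50)
```

```text
pos [ 0.6254 -0.2065  0.0984] x [-0.008  0.005 -1.   ] z [ 0.385 -0.923 -0.008] q6 0.79 F [ 0.4 -0.4 -3. ] t 6.8
shift [17.7  0.5  0.6] turn 0.004
rows 1
18 0 1 0.004
```

Emit:
move_arm(
  commands="8 0 0 0; 6 0 0 0; 2 0 0 0; 0 0 0 0",
)

```text
time_s: 7.3
position: [0.6264, -0.2069, 0.0827]
tcp_rot: [0.586, 0.392, 0.591, -0.392]
wrist_force: [0.3, 0.0, -3.4]
grip_width: 0.311
```

Emit:
move_arm(
  commands="1 0 0 0; 0 0 0 0",
)

```text
time_s: 7.55
position: [0.6268, -0.207, 0.0821]
tcp_rot: [0.587, 0.392, 0.59, -0.392]
wrist_force: [-0.1, -0.5, -3.0]
grip_width: 0.307
```

Emit:
move_arm(
  commands="1 0 0 0; 1 0 0 0; 0 0 0 0",
)

```text
time_s: 7.92
position: [0.6271, -0.2071, 0.0809]
tcp_rot: [0.587, 0.392, 0.59, -0.392]
wrist_force: [-0.2, 0.4, -2.1]
grip_width: 0.31
```

Emit:
move_arm(
  commands="1 0 0 0; 1 0 0 0",
)

```text
time_s: 8.18
position: [0.6272, -0.207, 0.0807]
tcp_rot: [0.587, 0.392, 0.59, -0.391]
wrist_force: [-1.7, 1.2, 5.8]
grip_width: 0.308
```

Run:
```python
from h import *
plan((*WL['yellow'],.08),RK,50)
```

```text
pos [ 0.6272 -0.207   0.0807] x [-0.002  0.003 -1.   ] z [ 0.386 -0.923 -0.004] q6 0.79 F [-1.7  1.2  5.8] t 8.18
shift [ 0.7 -1.1 -0.7] turn 0.004
rows 1
1 -1 -1 0.004
```

Emit:
move_arm(
  commands="0 0 0 0; 0 0 0 0; 0 0 0 0; 0 0 0 0",
  jaw=1,
)

```text
time_s: 8.68
position: [0.6284, -0.2076, 0.081]
tcp_rot: [0.588, 0.393, 0.589, -0.391]
wrist_force: [-0.2, -0.4, 0.7]
grip_width: 1.004
```

Emit:
move_arm(
  commands="-10 0 0 0; -30 0 0 0; -45 0 0 0; -40 0 0 0; 0 0 0 0",
)

```text
time_s: 9.3
position: [0.6287, -0.208, 0.2114]
tcp_rot: [0.588, 0.393, 0.589, -0.391]
wrist_force: [-0.2, -0.1, -0.2]
grip_width: 0.999
```

Run:
```python
from h import *
cv2.imwrite('pics/s3.png',cv2.resize(imaging.grab_frame('scene')[100:300,150:470,::-1],None,fx=2.5,fy=2.5))
plan((*KN['red'],.22),BK,55,.16)
```

```text
pos [ 0.6274 -0.2075  0.2094] x [-0.003  0.003 -1.   ] z [ 0.386 -0.923 -0.004] q6 0.79 F [ 0.4 -0.1 -1.2] t 9.35
shift [  -8.9  115.2 -464.3] turn -1.132
rows 9
-1 13 -52 -0.126; -1 19 -50 -0.126; -1 25 -47 -0.126; -1 31 -43 -0.126; -1 36 -39 -0.126
-1 41 -34 -0.126; -1 45 -29 -0.126; -1 48 -23 -0.126; -1 50 -17 -0.126
```

View pics/s3.png

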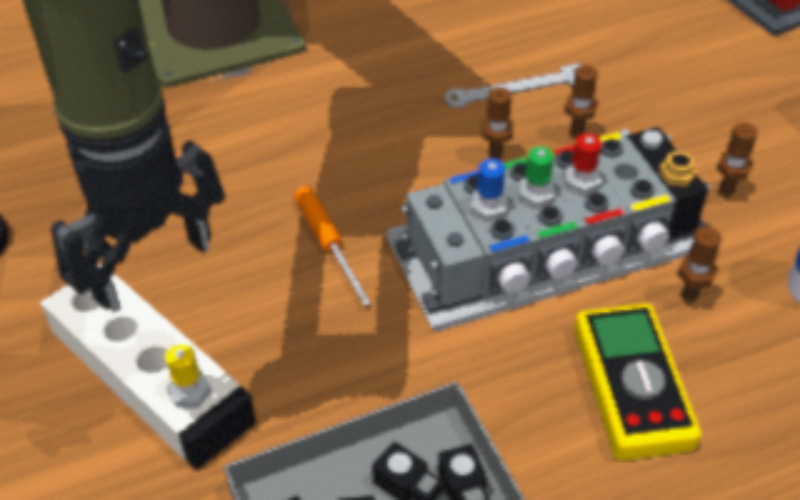

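Emit:
move_arm(
  commands="-1 13 -52 -0.126; -1 19 -50 -0.126; -1 25 -47 -0.126; -1 31 -43 -0.126; -1 36 -39 -0.126",
)

```text
time_s: 9.98
position: [0.5806, 0.0584, 0.2086]
tcp_rot: [0.677, 0.186, 0.687, -0.186]
wrist_force: [1.1, 0.7, 0.1]
grip_width: 0.999
```

Run:
```python
from h import *
plan((*KN['red'],.20),BK,52,.16)
```

```text
pos [0.5806 0.0584 0.2086] x [-0.013  0.004 -1.   ] z [ 0.861 -0.508 -0.013] q6 0.557 F [1.1 0.7 0.1] t 9.97
shift [   9.7  165.  -127.4] turn -0.49
rows 5
2 33 -25 -0.098; 2 35 -22 -0.098; 2 37 -19 -0.098; 2 39 -15 -0.098; 2 40 -11 -0.098
```

Emit:
move_arm(
  commands="2 35 -26 -0.1; 2 37 -23 -0.1; 2 39 -19 -0.1; 2 35 -14 -0.1; 0 8 -3 -0.08",
)

```text
time_s: 10.6
position: [0.5489, 0.2416, 0.1939]
tcp_rot: [0.697, 0.012, 0.717, -0.011]
wrist_force: [0.6, 0.0, 0.6]
grip_width: 1.002
```

Run:
```python
from h import *
plan((*KN['red'],.17),BK,52,.16)
```

```text
pos [0.5489 0.2416 0.1939] x [-0.027  0.001 -1.   ] z [ 0.999 -0.032 -0.027] q6 0.367 F [0.6 0.  0.6] t 10.6
shift [23.8 23.9  5.7] turn 0.011
rows 1
24 24 6 0.011
```

Emit:
move_arm(
  commands="5 14 3 0.01; 5 10 2 0; 0 0 0 0; 0 0 0 0",
)

```text
time_s: 11.1
position: [0.5531, 0.2661, 0.1796]
tcp_rot: [0.695, 0.015, 0.719, -0.017]
wrist_force: [-0.1, 0.3, 0.6]
grip_width: 1.003
```

Run:
```python
from h import *
plan((*KN['red'],.114),BK,52,.16)
```

```text
pos [0.5531 0.2661 0.1796] x [-0.033 -0.001 -0.999] z [ 0.998 -0.046 -0.033] q6 0.415 F [-0.1  0.3  0.6] t 11.1
shift [65.5 -0.6  3.8] turn -0.003
rows 2
33 -0 2 -0.001; 33 -0 2 -0.001
```

Emit:
move_arm(
  commands="10 0 3 0; 10 0 1 0; 0 0 0 0; 0 0 0 0",
)

```text
time_s: 11.6
position: [0.557, 0.2642, 0.158]
tcp_rot: [0.695, 0.016, 0.719, -0.018]
wrist_force: [0.6, 0.1, -0.2]
grip_width: 1.002
```

Run:
```python
from h import *
plan((*KN['red'],.114),BK,52,.16)
```

```text
pos [0.557  0.2642 0.158 ] x [-0.033 -0.002 -0.999] z [ 0.998 -0.048 -0.033] q6 0.413 F [ 0.6  0.1 -0.2] t 11.6
shift [44.1  1.2 -0.8] turn -0.005
rows 1
44 1 -1 -0.005
```

```bash
cat > t.py <<'E'
from h import *
p,R,s=pose(); print('pos',p.round(4),'x',R[:,0].round(4),'q',np.round(s['q'],3),'t',round(s['time_s'],2))
E
python3 t.py
```

```text
pos [0.557  0.2642 0.158 ] x [-0.0334 -0.0019 -0.9994] q [0.368 0.439 1.49  0.011 1.244 0.413] t 11.6
```

Emit:
move_arm(
  commands="-25 0 0 0; -30 0 0 0; 0 0 0 0; 0 0 0 0",
)

```text
time_s: 12.1
position: [0.5583, 0.2639, 0.2139]
tcp_rot: [0.695, 0.016, 0.719, -0.018]
wrist_force: [-0.4, -0.2, -0.7]
grip_width: 0.995
```

```bash
python3 t.py
```

```text
pos [0.5583 0.2639 0.2139] x [-0.0345 -0.0023 -0.9994] q [0.367 0.395 1.413 0.01  1.367 0.413] t 12.1
```

Emit:
move_arm(
  commands="0 0 50 0; 0 0 0 0; 0 0 0 0",
)

```text
time_s: 12.48
position: [0.6063, 0.261, 0.2085]
tcp_rot: [0.692, 0.015, 0.721, -0.019]
wrist_force: [-1.7, -0.7, -1.0]
grip_width: 0.995
```

```bash
python3 t.py
```

```text
pos [0.6063 0.261  0.2085] x [-0.041  -0.0042 -0.9992] q [0.337 0.461 1.315 0.01  1.406 0.383] t 12.47
```

Emit:
move_arm(
  commands="0 0 -10 0; 0 0 -10 0; 0 0 -10 0; 0 0 -10 0; 0 0 0 0",
)

```text
time_s: 13.1
position: [0.5598, 0.2631, 0.2102]
tcp_rot: [0.691, 0.014, 0.722, -0.018]
wrist_force: [-0.4, 1.0, -0.5]
grip_width: 0.998
```

```bash
python3 t.py
```

```text
pos [0.5598 0.2631 0.2102] x [-0.0438 -0.0048 -0.999 ] q [0.364 0.404 1.408 0.011 1.372 0.408] t 13.1
```

Emit:
move_arm(
  commands="0 0 -55 0; 0 0 0 0; 0 0 0 0",
)

```text
time_s: 13.48
position: [0.5041, 0.2658, 0.2127]
tcp_rot: [0.692, 0.014, 0.722, -0.018]
wrist_force: [-0.4, -0.3, -0.5]
grip_width: 0.999
```

```bash
python3 t.py
```

```text
pos [0.5041 0.2658 0.2127] x [-0.0422 -0.0044 -0.9991] q [0.403 0.335 1.514 0.013 1.334 0.446] t 13.47
```

Emit:
move_arm(
  commands="0 0 10 0; 0 0 10 0; 0 0 10 0; 0 0 10 0; 0 0 0 0",
)

```text
time_s: 14.1
position: [0.5513, 0.2638, 0.2107]
tcp_rot: [0.693, 0.015, 0.721, -0.019]
wrist_force: [0.6, -0.3, -0.4]
grip_width: 0.999
```

```bash
python3 t.py
```

```text
pos [0.5513 0.2638 0.2107] x [-0.0392 -0.0037 -0.9992] q [0.371 0.391 1.428 0.011 1.36  0.416] t 14.1
```

Emit:
move_arm(
  commands="-50 0 0 0; 0 0 0 0; 0 0 0 0",
)

```text
time_s: 14.48
position: [0.5523, 0.2635, 0.2601]
tcp_rot: [0.691, 0.015, 0.722, -0.019]
wrist_force: [-1.0, 0.2, -0.4]
grip_width: 1.002
```

```bash
python3 t.py
```

```text
pos [0.5523 0.2635 0.2601] x [-0.0435 -0.0049 -0.999 ] q [0.369 0.361 1.349 0.011 1.474 0.417] t 14.47
```

Emit:
move_arm(
  commands="50 0 0 0; 0 0 0 0; 0 0 0 0",
)

```text
time_s: 14.85
position: [0.5499, 0.2634, 0.2096]
tcp_rot: [0.692, 0.015, 0.722, -0.019]
wrist_force: [0.7, -0.5, 0.7]
grip_width: 1.001
```

```bash
python3 t.py
```

```text
pos [0.5499 0.2634 0.2096] x [-0.0432 -0.0047 -0.9991] q [0.371 0.392 1.429 0.012 1.362 0.416] t 14.85
```

Emit:
move_arm(
  commands="0 -40 0 0; 0 -40 0 0; 0 -40 0 0; 0 -40 0 0; 0 0 0 0",
)

```text
time_s: 15.48
position: [0.5478, 0.1013, 0.2188]
tcp_rot: [0.696, 0.015, 0.717, -0.017]
wrist_force: [0.2, 0.0, -0.1]
grip_width: 1.003
```

```bash
python3 t.py
```

```text
pos [0.5478 0.1013 0.2188] x [-0.0294 -0.0024 -0.9996] q [1.070e-01 3.070e-01 1.540e+00 1.000e-03 1.324e+00 1.520e-01] t 15.47
```

Emit:
move_arm(
  commands="0 40 0 0; 0 40 0 0; 0 40 0 0; 0 40 0 0; 0 0 0 0",
)

```text
time_s: 16.1
position: [0.5602, 0.2698, 0.2262]
tcp_rot: [0.701, 0.018, 0.713, -0.016]
wrist_force: [-0.1, -0.6, -0.3]
grip_width: 1.001
```

```bash
python3 t.py
```

```text
pos [0.5602 0.2698 0.2262] x [-0.0168  0.0043 -0.9999] q [0.375 0.382 1.401 0.01  1.372 0.421] t 16.1
```

Emit:
move_arm(
  commands="0 0 0 0.15; 0 0 0 0.15; 0 0 0 0.15; 0 0 0 0.15; 0 0 0 0",
)

```text
time_s: 16.73
position: [0.5613, 0.2713, 0.231]
tcp_rot: [0.664, 0.231, 0.673, -0.23]
wrist_force: [0.2, -0.0, -0.1]
grip_width: 1.002
```

```bash
python3 t.py
```

```text
pos [0.5613 0.2713 0.231 ] x [-0.0113  0.0056 -0.9999] q [0.377 0.378 1.395 0.01  1.377 1.038] t 16.73
```

Emit:
move_arm(
  commands="0 0 0 -0.15; 0 0 0 -0.15; 0 0 0 -0.15; 0 0 0 -0.15; 0 0 0 0",
)

```text
time_s: 17.35
position: [0.5621, 0.2707, 0.234]
tcp_rot: [0.704, 0.013, 0.71, -0.009]
wrist_force: [0.8, 0.7, 0.3]
grip_width: 0.999
```

```bash
python3 t.py
```

```text
pos [0.5621 0.2707 0.234 ] x [-0.008   0.0066 -0.9999] q [0.376 0.375 1.392 0.009 1.379 0.405] t 17.35
```

Emit:
move_arm(
  commands="0 0 30 0; 0 0 30 0; 0 0 30 0; 0 0 0 0",
)

```text
time_s: 17.85
position: [0.6539, 0.2677, 0.2347]
tcp_rot: [0.704, 0.015, 0.71, -0.01]
wrist_force: [-1.2, 0.7, -0.4]
grip_width: 0.998
```

```bash
python3 t.py
```

```text
pos [0.6539 0.2677 0.2347] x [-0.007   0.0069 -1.    ] q [0.324 0.492 1.193 0.009 1.461 0.358] t 17.85
```

Emit:
move_arm(
  commands="0 0 -60 0; 0 0 -30 0; 0 0 0 0; 0 0 0 0",
)

```text
time_s: 18.35
position: [0.5597, 0.2705, 0.2347]
tcp_rot: [0.703, 0.016, 0.71, -0.011]
wrist_force: [-0.1, 0.0, -0.2]
grip_width: 1.002
```

```bash
python3 t.py
```

```text
pos [0.5597 0.2705 0.2347] x [-0.0098  0.0067 -0.9999] q [0.376 0.372 1.395 0.01  1.381 0.413] t 18.35
```

Emit:
move_arm(
  commands="0 0 0 0.15; 0 0 0 0.15; 0 0 0 -0.15; 0 0 0 -0.15; 0 0 0 0",
)

```text
time_s: 18.98
position: [0.5657, 0.2706, 0.2353]
tcp_rot: [0.705, 0.019, 0.709, -0.013]
wrist_force: [0.7, 0.5, -0.8]
grip_width: 0.996
```

```bash
python3 t.py; python3 -c "
from h import *
plan((*KN['red'],.18),BK)"
```

```text
pos [0.5657 0.2706 0.2353] x [-0.0052  0.0078 -1.    ] q [0.373 0.377 1.386 0.009 1.38  0.417] t 18.98
pos [0.5657 0.2706 0.2353] x [-0.005  0.008 -1.   ] z [ 0.999 -0.046 -0.006] q6 0.417 F [ 0.7  0.5 -0.8] t 18.98
shift [ 55.3  -6.2 -10.4] turn -0.003
rows 2
28 -3 -5 -0.001; 28 -3 -5 -0.001
```

Tilt is now small again. Descend on red.

Emit:
move_arm(
  commands="15 -5 -8 0; 20 -1 -2 0; 15 0 0 0; 0 0 0 0",
)

```text
time_s: 19.48
position: [0.5585, 0.2656, 0.1842]
tcp_rot: [0.706, 0.023, 0.708, -0.017]
wrist_force: [0.1, -0.2, -0.1]
grip_width: 1.003
```

```bash
python3 -c "
from h import *
plan((*KN['red'],.114),BK)"
```

```text
pos [0.5585 0.2656 0.1842] x [-0.002  0.009 -1.   ] z [ 0.998 -0.057 -0.003] q6 0.425 F [ 0.1 -0.2 -0.1] t 19.48
shift [70.3 -1.1 -3.6] turn -0.015
rows 2
35 -1 -2 -0.007; 35 -1 -2 -0.007
```

Emit:
move_arm(
  commands="15 -1 -3 -0.015; 20 0 0 0; 20 0 0 0; 8 0 0 0; 0 0 0 0",
)

```text
time_s: 20.1
position: [0.5568, 0.266, 0.1197]
tcp_rot: [0.707, 0.018, 0.707, -0.011]
wrist_force: [-0.1, 0.4, 0.3]
grip_width: 1.004
```

```bash
python3 -c "
from h import *
plan((*KN['red'],.114),BK)"
```

```text
pos [0.5568 0.266  0.1197] x [ 0.001  0.01  -1.   ] z [ 0.999 -0.042  0.001] q6 0.41 F [-0.1  0.4  0.3] t 20.1
shift [ 5.7 -0.8 -2.1] turn 0.001
rows 1
6 -1 -2 0.001
```

Emit:
move_arm(
  commands="5 -1 -2 0; 0 0 0 0",
)

```text
time_s: 20.35
position: [0.5554, 0.2654, 0.1155]
tcp_rot: [0.708, 0.019, 0.706, -0.011]
wrist_force: [0.3, -0.2, 0.8]
grip_width: 1.003
```

Emit:
move_arm(
  commands="0 0 0 0; 0 0 0 0; 0 0 0 0; 0 0 0 0; 0 0 0 0",
  jaw=0,
)

```text
time_s: 20.98
position: [0.556, 0.2657, 0.117]
tcp_rot: [0.709, 0.019, 0.705, -0.011]
wrist_force: [-0.4, 0.1, 0.4]
grip_width: 0.309
```

```bash
python3 t.py
```

```text
pos [0.556  0.2657 0.117 ] x [ 0.0055  0.0118 -0.9999] q [0.372 0.46  1.573 0.01  1.099 0.409] t 20.98
```

Emit:
move_arm(
  commands="-15 0 0 0; -30 0 0 0; -35 0 0 0; -35 0 0 0; -20 0 0 0",
)

```text
time_s: 21.6
position: [0.5533, 0.263, 0.2547]
tcp_rot: [0.706, 0.018, 0.708, -0.012]
wrist_force: [0.3, 0.1, -2.8]
grip_width: 0.307
```

```bash
python3 -c "
from h import *
plan((*WL['red'],.25),RK)"
```

```text
pos [0.5533 0.263  0.2547] x [-0.002  0.009 -1.   ] z [ 0.999 -0.042 -0.002] q6 0.41 F [ 0.3  0.1 -2.8] t 21.6
shift [   0.5 -490.1   41.6] turn 1.137
rows 9
0 -54 5 0.126; 0 -53 11 0.126; 0 -52 18 0.126; 0 -49 24 0.126; 0 -45 30 0.126
0 -41 36 0.126; 0 -36 41 0.126; 0 -31 45 0.126; 0 -25 49 0.126
```

Emit:
move_arm(
  commands="0 -30 3 0.1; 0 -54 10 0.126; 0 -52 17 0.126; 0 -50 23 0.126; 0 -46 29 0.126",
)

```text
time_s: 22.22
position: [0.5651, 0.0122, 0.2584]
tcp_rot: [0.671, 0.233, 0.668, -0.223]
wrist_force: [0.6, -0.7, -2.9]
grip_width: 0.307
```

```bash
python3 -c "
from h import *
plan((*WL['red'],.24),RK,50)"
```

```text
pos [0.5651 0.0122 0.2584] x [ 0.008  0.012 -1.   ] z [ 0.792 -0.611 -0.001] q6 0.593 F [ 0.6 -0.7 -2.9] t 22.23
shift [  15.6 -185.2  154.2] turn 0.522
rows 5
3 -37 31 0.104; 3 -34 35 0.104; 3 -30 38 0.104; 3 -26 41 0.104; 3 -21 43 0.104
```

Emit:
move_arm(
  commands="3 -37 31 0.104; 3 -34 35 0.104; 3 -30 38 0.104; 3 -26 38 0.104; 1 -6 12 0.07",
)

```text
time_s: 22.85
position: [0.569, -0.2031, 0.2459]
tcp_rot: [0.592, 0.394, 0.589, -0.384]
wrist_force: [-0.1, 0.3, -1.8]
grip_width: 0.309
```

```bash
python3 -c "
from h import *
plan((*WL['red'],.20),RK,50)"
```

```text
pos [ 0.569  -0.2031  0.2459] x [ 0.011  0.009 -1.   ] z [ 0.395 -0.918 -0.004] q6 0.741 F [-0.1  0.3 -1.8] t 22.85
shift [45.7 -5.9 25.5] turn 0.015
rows 2
23 -3 13 0.007; 23 -3 13 0.007
```

Emit:
move_arm(
  commands="15 -3 14 0.01; 15 -2 8 0; 12 0 2 0; 0 0 0 0; 0 0 0 0",
)

```text
time_s: 23.48
position: [0.5737, -0.2267, 0.2]
tcp_rot: [0.589, 0.396, 0.589, -0.386]
wrist_force: [-0.6, -0.4, -2.7]
grip_width: 0.312
```

```bash
python3 -c "
from h import *
plan((*WL['red'],.14),RK,50)"
```

```text
pos [ 0.5737 -0.2267  0.2   ] x [ 0.008  0.012 -1.   ] z [ 0.389 -0.921 -0.008] q6 0.714 F [-0.6 -0.4 -2.7] t 23.48
shift [60.  -1.   2.2] turn 0.007
rows 2
30 -0 1 0.004; 30 -0 1 0.004
```

Emit:
move_arm(
  commands="15 -1 2 0; 25 0 0 0; 25 0 0 0; 18 0 0 0; 0 0 0 0",
)

```text
time_s: 24.1
position: [0.5753, -0.2267, 0.1142]
tcp_rot: [0.591, 0.395, 0.589, -0.385]
wrist_force: [-0.6, 1.4, -2.2]
grip_width: 0.309
```

```bash
python3 -c "
from h import *
plan((*WL['red'],.082),RK,50)"
```

```text
pos [ 0.5753 -0.2267  0.1142] x [ 0.011  0.01  -1.   ] z [ 0.392 -0.92  -0.005] q6 0.709 F [-0.6  1.4 -2.2] t 24.1
shift [32.1 -2.2  1.3] turn 0.01
rows 1
32 -2 1 0.010
```

Emit:
move_arm(
  commands="10 -3 2 0.01; 10 0 0 0; 6 0 0 0; 0 0 0 0",
)

```text
time_s: 24.6
position: [0.5749, -0.2302, 0.0881]
tcp_rot: [0.59, 0.398, 0.585, -0.388]
wrist_force: [0.1, -0.4, -2.5]
grip_width: 0.305
```

```bash
python3 -c "
from h import *
plan((*WL['red'],.082),RK,50)"
```

```text
pos [ 0.5749 -0.2302  0.0881] x [ 0.014  0.009 -1.   ] z [ 0.382 -0.924 -0.003] q6 0.713 F [ 0.1 -0.4 -2.5] t 24.6
shift [ 6.1 -0.  -1.9] turn 0.0
rows 1
6 -0 -2 0.000
```

Emit:
move_arm(
  commands="2 0 -1 0; 2 0 0 0; 1 0 0 0; 0 0 0 0",
)

```text
time_s: 25.1
position: [0.5753, -0.2295, 0.0838]
tcp_rot: [0.591, 0.399, 0.585, -0.387]
wrist_force: [0.5, 0.7, -3.2]
grip_width: 0.305
```

Emit:
move_arm(
  commands="1 0 0 0; 1 0 0 0",
)

```text
time_s: 25.35
position: [0.5756, -0.2295, 0.0821]
tcp_rot: [0.591, 0.399, 0.584, -0.387]
wrist_force: [-1.6, 0.6, 3.7]
grip_width: 0.309
```

Emit:
move_arm(
  commands="1 0 0 0; 1 0 0 0",
)

```text
time_s: 25.6
position: [0.5757, -0.2294, 0.0821]
tcp_rot: [0.592, 0.399, 0.584, -0.387]
wrist_force: [-2.7, 0.8, 5.5]
grip_width: 0.311
```

```bash
python3 t.py
```

```text
pos [ 0.5757 -0.2294  0.0821] x [ 0.0178  0.0075 -0.9998] q [-0.456  0.501  1.605  0.017  1.024  0.714] t 25.6
```

Emit:
move_arm(
  commands="0 0 0 0; 0 0 0 0; 0 0 0 0; 0 0 0 0",
  jaw=1,
)

```text
time_s: 26.1
position: [0.577, -0.2301, 0.0827]
tcp_rot: [0.593, 0.399, 0.583, -0.387]
wrist_force: [-0.2, -0.4, 0.4]
grip_width: 1.0
```

Emit:
move_arm(
  commands="-10 0 0 0; -30 0 0 0; -45 0 0 0; -45 0 0 0; 0 0 0 0",
)

```text
time_s: 26.72
position: [0.5746, -0.2311, 0.2182]
tcp_rot: [0.593, 0.399, 0.583, -0.387]
wrist_force: [0.5, 0.1, 0.4]
grip_width: 1.004
```

Run:
```python
from h import *
cv2.imwrite('pics/s4.png',cv2.resize(imaging.grab_frame('scene')[100:300,150:470,::-1],None,fx=2.5,fy=2.5))
plan((*KN['green'],.22),BK,55,.16)
```

```text
pos [ 0.5732 -0.2304  0.216 ] x [ 0.017  0.008 -1.   ] z [ 0.382 -0.924 -0.001] q6 0.716 F [-0.8 -0.3 -0.8] t 26.77
shift [  -0.9  148.8 -414.4] turn -1.136
rows 9
-0 17 -46 -0.126; -0 22 -44 -0.126; -0 28 -40 -0.126; -0 32 -37 -0.126; -0 37 -32 -0.126
-0 41 -27 -0.126; -0 44 -22 -0.126; -0 46 -16 -0.126; -0 48 -11 -0.126
```

View pics/s4.png

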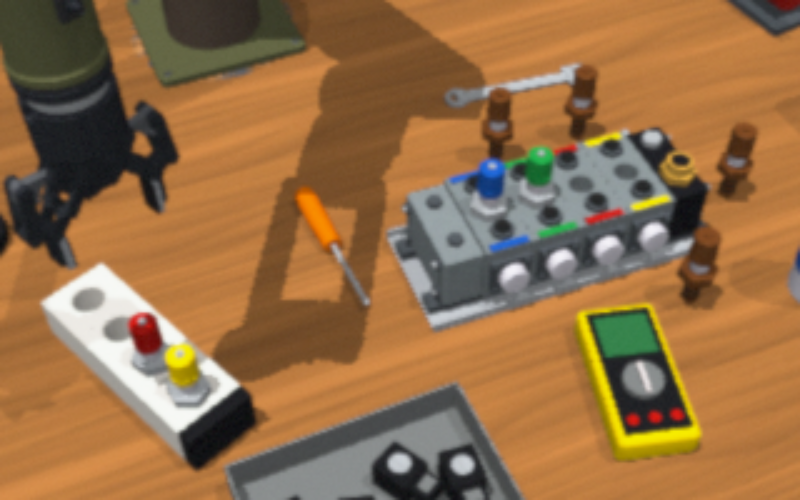

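Emit:
move_arm(
  commands="0 17 -46 -0.126; 0 22 -44 -0.126; 0 28 -40 -0.126; 0 32 -37 -0.126; 0 37 -32 -0.126",
)

```text
time_s: 27.4
position: [0.557, 0.0174, 0.2116]
tcp_rot: [0.683, 0.191, 0.68, -0.184]
wrist_force: [0.9, -0.1, -0.6]
grip_width: 1.001
```

```bash
python3 -c "
from h import *
plan((*KN['green'],.21),BK,52,.16)"
```

```text
pos [0.557  0.0174 0.2116] x [ 0.007  0.009 -1.   ] z [ 0.86  -0.511  0.002] q6 0.483 F [ 0.9 -0.1 -0.6] t 27.4
shift [   3.3  162.6 -102.2] turn -0.493
rows 4
1 41 -26 -0.123; 1 43 -20 -0.123; 1 46 -15 -0.123; 1 47 -9 -0.123
```

Emit:
move_arm(
  commands="1 38 -25 -0.123; 1 40 -19 -0.123; 1 38 -13 -0.123; 1 18 -5 -0.09; 0 0 0 0",
)

```text
time_s: 28.02
position: [0.5425, 0.1735, 0.2017]
tcp_rot: [0.704, 0.023, 0.709, -0.018]
wrist_force: [-0.6, -0.8, -0.3]
grip_width: 0.998
```

```bash
python3 -c "
from h import *
plan((*KN['green'],.17),BK,52,.16)"
```

```text
pos [0.5425 0.1735 0.2017] x [-0.007  0.007 -1.   ] z [ 0.998 -0.057 -0.007] q6 0.284 F [-0.6 -0.8 -0.3] t 28.02
shift [31.9 36.2  8. ] turn -0.014
rows 1
32 36 8 -0.014
```

Emit:
move_arm(
  commands="8 20 4 -0.01; 8 14 3 0; 4 2 1 0; 0 0 0 0; 0 0 0 0",
)

```text
time_s: 28.65
position: [0.5527, 0.2087, 0.1784]
tcp_rot: [0.703, 0.02, 0.711, -0.017]
wrist_force: [1.0, -0.1, 0.9]
grip_width: 0.997
```

```bash
python3 -c "
from h import *
plan((*KN['green'],.114),BK,52,.16)"
```

```text
pos [0.5527 0.2087 0.1784] x [-0.01   0.005 -1.   ] z [ 0.999 -0.052 -0.01 ] q6 0.334 F [ 1.  -0.1  0.9] t 28.65
shift [64.4  0.4  0.3] turn -0.009
rows 2
32 0 0 -0.005; 32 0 0 -0.005
```

Emit:
move_arm(
  commands="15 0 0 -0.009; 20 0 0 0; 15 0 0 0; 8 0 0 0; 0 0 0 0",
)

```text
time_s: 29.28
position: [0.5519, 0.2076, 0.1173]
tcp_rot: [0.703, 0.017, 0.71, -0.014]
wrist_force: [-0.0, 0.5, 0.1]
grip_width: 1.004
```

```bash
python3 -c "
from h import *
plan((*KN['green'],.115),BK,52,.16)"
```

```text
pos [0.5519 0.2076 0.1173] x [-0.01   0.005 -1.   ] z [ 0.999 -0.044 -0.01 ] q6 0.323 F [-0.   0.5  0.1] t 29.27
shift [2.3 1.8 0.4] turn -0.001
rows 1
2 2 0 -0.001
```

Emit:
move_arm(
  commands="1 2 0 0; 0 0 0 0",
)

```text
time_s: 29.52
position: [0.5527, 0.21, 0.1171]
tcp_rot: [0.704, 0.017, 0.71, -0.014]
wrist_force: [0.3, 0.0, -0.3]
grip_width: 0.999
```

Emit:
move_arm(
  commands="0 0 0 0; 0 0 0 0; 0 0 0 0; 0 0 0 0; 0 0 0 0",
  jaw=0,
)

```text
time_s: 30.15
position: [0.5532, 0.2103, 0.1184]
tcp_rot: [0.705, 0.017, 0.709, -0.013]
wrist_force: [1.2, -0.3, 0.1]
grip_width: 0.305
```

```bash
python3 t.py
```

```text
pos [0.5532 0.2103 0.1184] x [-0.0062  0.0062 -1.    ] q [0.287 0.435 1.615 0.009 1.096 0.326] t 30.15
```

Emit:
move_arm(
  commands="-15 0 0 0; -30 0 0 0; -35 0 0 0; -35 0 0 0; -20 0 0 0",
)

```text
time_s: 30.78
position: [0.5522, 0.2086, 0.2566]
tcp_rot: [0.702, 0.017, 0.712, -0.014]
wrist_force: [-0.3, 0.1, -2.4]
grip_width: 0.306
```

```bash
python3 -c "
from h import *
plan((*WL['green'],.25),RK)"
```

```text
pos [0.5522 0.2086 0.2566] x [-0.013  0.004 -1.   ] z [ 0.999 -0.044 -0.013] q6 0.327 F [-0.3  0.1 -2.4] t 30.77
shift [   5.2 -459.2   -9.4] turn 1.135
rows 9
1 -51 -1 0.126; 1 -51 5 0.126; 1 -50 12 0.126; 1 -48 18 0.126; 1 -45 24 0.126
1 -42 29 0.126; 1 -38 34 0.126; 1 -33 39 0.126; 1 -28 43 0.126
```

Emit:
move_arm(
  commands="1 -30 0 0.1; 1 -51 5 0.126; 1 -50 12 0.126; 1 -48 18 0.126; 1 -45 24 0.126",
)

```text
time_s: 31.4
position: [0.544, -0.0281, 0.2568]
tcp_rot: [0.668, 0.231, 0.671, -0.227]
wrist_force: [-0.2, -0.2, -2.4]
grip_width: 0.301
```

```bash
python3 -c "
from h import *
plan((*WL['green'],.24),RK,48)"
```

```text
pos [ 0.544  -0.0281  0.2568] x [-0.002  0.006 -1.   ] z [ 0.791 -0.612 -0.006] q6 0.525 F [-0.2 -0.2 -2.4] t 31.4
shift [  15.5 -188.4  119. ] turn 0.52
rows 5
3 -38 24 0.104; 3 -35 28 0.104; 3 -32 31 0.104; 3 -29 34 0.104; 3 -25 37 0.104
```

Emit:
move_arm(
  commands="3 -38 24 0.104; 3 -35 28 0.104; 3 -32 31 0.104; 3 -29 32 0.104; 1 -6 10 0.07",
)

```text
time_s: 32.02
position: [0.5219, -0.2257, 0.2457]
tcp_rot: [0.59, 0.39, 0.591, -0.388]
wrist_force: [-0.5, 1.4, -2.7]
grip_width: 0.308
```

```bash
python3 -c "
from h import *
plan((*WL['green'],.20),RK,50)"
```

```text
pos [ 0.5219 -0.2257  0.2457] x [ 0.     0.004 -1.   ] z [ 0.394 -0.919 -0.003] q6 0.681 F [-0.5  1.4 -2.7] t 32.02
shift [45.6 -8.9 22.6] turn 0.013
rows 2
23 -4 11 0.006; 23 -4 11 0.006
```

Emit:
move_arm(
  commands="15 -5 13 0.01; 15 -3 7 0; 12 0 2 0; 0 0 0 0; 0 0 0 0",
)

```text
time_s: 32.65
position: [0.5225, -0.249, 0.2001]
tcp_rot: [0.587, 0.393, 0.591, -0.39]
wrist_force: [-0.1, 0.2, -3.0]
grip_width: 0.312
```

```bash
python3 -c "
from h import *
plan((*WL['green'],.115),RK,50)"
```

```text
pos [ 0.5225 -0.249   0.2001] x [-0.002  0.006 -1.   ] z [ 0.387 -0.922 -0.006] q6 0.652 F [-0.1  0.2 -3. ] t 32.65
shift [85.1 -0.2  1.3] turn 0.005
rows 2
43 -0 1 0.003; 43 -0 1 0.003
```

Emit:
move_arm(
  commands="15 0 1 0; 25 0 0 0; 25 0 0 0; 18 0 0 0; 0 0 0 0",
)

```text
time_s: 33.28
position: [0.5241, -0.2482, 0.1142]
tcp_rot: [0.589, 0.392, 0.59, -0.389]
wrist_force: [-0.4, -0.3, -2.5]
grip_width: 0.307
```

```bash
python3 -c "
from h import *
plan((*WL['green'],.0834),RK,50)"
```

```text
pos [ 0.5241 -0.2482  0.1142] x [ 0.001  0.005 -1.   ] z [ 0.39  -0.921 -0.004] q6 0.65 F [-0.4 -0.3 -2.5] t 33.27
shift [30.8 -2.1  1.1] turn 0.008
rows 1
31 -2 1 0.008
```

Emit:
move_arm(
  commands="10 -2 1 0.008; 9 0 0 0; 6 0 0 0; 0 0 0 0",
)

```text
time_s: 33.78
position: [0.524, -0.2504, 0.0891]
tcp_rot: [0.588, 0.395, 0.587, -0.391]
wrist_force: [-0.1, -0.3, -2.3]
grip_width: 0.308
```

```bash
python3 -c "
from h import *
plan((*WL['green'],.0834),RK,50)"
```

```text
pos [ 0.524  -0.2504  0.0891] x [ 0.004  0.003 -1.   ] z [ 0.382 -0.924 -0.001] q6 0.654 F [-0.1 -0.3 -2.3] t 33.77
shift [ 5.7 -1.  -1.1] turn 0.0
rows 1
6 -1 -1 0.000
```

Emit:
move_arm(
  commands="2 -1 -1 0; 2 0 0 0; 0 0 0 0",
)

```text
time_s: 34.15
position: [0.5232, -0.2501, 0.0856]
tcp_rot: [0.589, 0.395, 0.587, -0.391]
wrist_force: [-0.2, -0.4, -2.0]
grip_width: 0.312
```

Emit:
move_arm(
  commands="1 0 0 0; 1 0 0 0",
)

```text
time_s: 34.4
position: [0.5234, -0.2503, 0.0838]
tcp_rot: [0.589, 0.395, 0.586, -0.391]
wrist_force: [-0.0, -0.2, -3.2]
grip_width: 0.306
```

Emit:
move_arm(
  commands="1 0 0 0; 0 0 0 0",
)

```text
time_s: 34.65
position: [0.5236, -0.2503, 0.0833]
tcp_rot: [0.59, 0.395, 0.586, -0.391]
wrist_force: [0.3, -0.1, -2.3]
grip_width: 0.309
```

Emit:
move_arm(
  commands="1 0 0 0; 1 0 0 0",
)

```text
time_s: 34.9
position: [0.5238, -0.2502, 0.0832]
tcp_rot: [0.59, 0.395, 0.586, -0.391]
wrist_force: [-2.1, 2.5, 7.7]
grip_width: 0.307
```

Emit:
move_arm(
  commands="1 0 0 0; 0 0 0 0",
)

```text
time_s: 35.15
position: [0.5237, -0.2503, 0.0834]
tcp_rot: [0.59, 0.395, 0.586, -0.391]
wrist_force: [-0.7, 0.3, -2.1]
grip_width: 0.309
```

Emit:
move_arm(
  commands="1 0 0 0; 0 0 0 0; 0 0 0 0; 0 0 0 0; 0 0 0 0",
  jaw=1,
)

```text
time_s: 35.78
position: [0.5247, -0.2508, 0.0823]
tcp_rot: [0.591, 0.395, 0.585, -0.391]
wrist_force: [-0.2, 1.1, -0.4]
grip_width: 0.999
```

Emit:
move_arm(
  commands="-10 0 0 0; -30 0 0 0; -45 0 0 0; -45 0 0 0; 0 0 0 0",
)

```text
time_s: 36.4
position: [0.5236, -0.2509, 0.2183]
tcp_rot: [0.591, 0.395, 0.585, -0.391]
wrist_force: [0.4, 0.0, -0.5]
grip_width: 0.999
```

Run:
```python
from h import *
plan((*KN['blue'],.22),BK,55,.16)
```

```text
pos [ 0.5236 -0.2509  0.2183] x [ 0.01  -0.001 -1.   ] z [ 0.382 -0.924  0.004] q6 0.655 F [ 0.4  0.  -0.5] t 36.4
shift [  -1.6  179.  -363.9] turn -1.135
rows 8
-0 22 -45 -0.142; -0 29 -42 -0.142; -0 34 -37 -0.142; -0 39 -32 -0.142; -0 43 -26 -0.142
-0 47 -20 -0.142; -0 49 -13 -0.142; -0 50 -6 -0.142
```

Emit:
move_arm(
  commands="0 22 -45 -0.142; 0 29 -42 -0.142; 0 34 -37 -0.142; 0 39 -32 -0.142; 0 43 -26 -0.142",
)

```text
time_s: 37.02
position: [0.538, 0.0035, 0.2174]
tcp_rot: [0.693, 0.159, 0.685, -0.159]
wrist_force: [0.3, -0.6, -0.5]
grip_width: 0.996
```

```bash
python3 -c "
from h import *
plan((*KN['blue'],.21),BK,48,.16)"
```

```text
pos [0.538  0.0035 0.2174] x [ 0.01  -0.002 -1.   ] z [ 0.899 -0.438  0.01 ] q6 0.383 F [ 0.3 -0.6 -0.5] t 37.02
shift [  7.2 140.2 -55.3] turn -0.411
rows 4
2 35 -14 -0.103; 2 36 -10 -0.103; 2 37 -6 -0.103; 2 38 -3 -0.103
```

Emit:
move_arm(
  commands="2 35 -14 -0.103; 2 36 -10 -0.103; 2 30 -4 -0.103; 2 16 0 -0.07; 0 0 0 0",
)

```text
time_s: 37.65
position: [0.5453, 0.1321, 0.2061]
tcp_rot: [0.708, 0.019, 0.705, -0.02]
wrist_force: [-0.4, -0.1, -0.5]
grip_width: 1.006
```

```bash
python3 -c "
from h import *
plan((*KN['blue'],.17),BK,52,.16)"
```

```text
pos [0.5453 0.1321 0.2061] x [ 0.004 -0.002 -1.   ] z [ 0.998 -0.056  0.004] q6 0.221 F [-0.4 -0.1 -0.5] t 37.65
shift [36.1 21.9  3.1] turn -0.013
rows 1
36 22 3 -0.013
```

Emit:
move_arm(
  commands="10 12 2 -0.013; 12 8 1 0; 6 1 0 0; 0 0 0 0; 0 0 0 0",
)

```text
time_s: 38.28
position: [0.5487, 0.1517, 0.1748]
tcp_rot: [0.707, 0.015, 0.706, -0.018]
wrist_force: [0.0, -0.7, 0.9]
grip_width: 0.998
```

```bash
python3 -c "
from h import *
plan((*KN['blue'],.115),BK,52,.16)"
```

```text
pos [0.5487 0.1517 0.1748] x [ 0.001 -0.004 -1.   ] z [ 0.999 -0.047  0.001] q6 0.246 F [ 0.  -0.7  0.9] t 38.27
shift [59.8  2.4  1. ] turn -0.004
rows 2
30 1 0 -0.002; 30 1 0 -0.002
```

Emit:
move_arm(
  commands="15 2 1 -0.004; 20 0 0 0; 15 0 0 0; 5 0 0 0; 0 0 0 0",
)

```text
time_s: 38.9
position: [0.5506, 0.1531, 0.1172]
tcp_rot: [0.708, 0.014, 0.706, -0.016]
wrist_force: [0.4, -0.0, -1.1]
grip_width: 0.998
```

```bash
python3 -c "
from h import *
plan((*KN['blue'],.115),BK,52,.16)"
```

```text
pos [0.5506 0.1531 0.1172] x [ 0.003 -0.003 -1.   ] z [ 0.999 -0.043  0.003] q6 0.245 F [ 0.4 -0.  -1.1] t 38.9
shift [ 2.2  0.7 -0.8] turn -0.0
rows 1
2 1 -1 -0.000
```

Emit:
move_arm(
  commands="1 1 -1 0; 0 0 0 0; 0 0 0 0",
)

```text
time_s: 39.28
position: [0.5507, 0.1545, 0.1174]
tcp_rot: [0.709, 0.014, 0.705, -0.016]
wrist_force: [0.5, 0.2, -0.4]
grip_width: 1.006
```

Emit:
move_arm(
  commands="0 0 0 0; 0 0 0 0; 0 0 0 0; 0 0 0 0; 0 0 0 0",
  jaw=0,
)

```text
time_s: 39.9
position: [0.5507, 0.1545, 0.1182]
tcp_rot: [0.709, 0.014, 0.705, -0.016]
wrist_force: [-0.2, 0.2, 0.0]
grip_width: 0.305
```

```bash
python3 t.py
```

```text
pos [0.5507 0.1545 0.1182] x [ 0.0063 -0.0025 -1.    ] q [ 0.202  0.407  1.666 -0.004  1.062  0.247] t 39.9
```

Emit:
move_arm(
  commands="-15 0 0 0; -30 0 0 0; -35 0 0 0; -35 0 0 0; -20 0 0 0",
)

```text
time_s: 40.52
position: [0.5477, 0.1543, 0.2562]
tcp_rot: [0.707, 0.014, 0.707, -0.017]
wrist_force: [0.0, -0.2, -2.3]
grip_width: 0.308
```

```bash
python3 -c "
from h import *
plan((*WL['blue'],.25),RK)"
```

```text
pos [0.5477 0.1543 0.2562] x [-0.001 -0.004 -1.   ] z [ 0.999 -0.043 -0.001] q6 0.247 F [ 0.  -0.2 -2.3] t 40.52
shift [   8.1 -428.4  -58.3] turn 1.135
rows 8
1 -54 -7 0.142; 1 -54 0 0.142; 1 -53 8 0.142; 1 -52 15 0.142; 1 -49 23 0.142
1 -45 29 0.142; 1 -41 35 0.142; 1 -35 41 0.142
```

Emit:
move_arm(
  commands="1 -30 -4 0.12; 1 -50 0 0.13; 1 -50 7 0.13; 1 -49 14 0.13; 1 -46 21 0.13",
)

```text
time_s: 41.15
position: [0.513, -0.0772, 0.2578]
tcp_rot: [0.668, 0.241, 0.661, -0.241]
wrist_force: [-0.0, -1.0, -3.8]
grip_width: 0.303
```

```bash
python3 -c "
from h import *
plan((*WL['blue'],.24),RK,48)"
```

```text
pos [ 0.513  -0.0772  0.2578] x [ 0.009 -0.003 -1.   ] z [ 0.767 -0.641  0.009] q6 0.465 F [-0.  -1.  -3.8] t 41.15
shift [  17.9 -175.9   91.9] turn 0.483
rows 5
4 -35 18 0.097; 4 -33 22 0.097; 4 -31 25 0.097; 4 -28 28 0.097; 4 -26 30 0.097
```

Emit:
move_arm(
  commands="4 -35 18 0.097; 4 -33 22 0.097; 4 -31 25 0.097; 4 -26 25 0.097; 1 -6 6 0.07",
)

```text
time_s: 41.78
position: [0.4739, -0.2451, 0.2437]
tcp_rot: [0.593, 0.393, 0.584, -0.391]
wrist_force: [0.7, 0.9, -2.7]
grip_width: 0.309
```

```bash
python3 -c "
from h import *
plan((*WL['blue'],.20),RK,50)"
```

```text
pos [ 0.4739 -0.2451  0.2437] x [ 0.011 -0.005 -1.   ] z [ 0.386 -0.922  0.009] q6 0.616 F [ 0.7  0.9 -2.7] t 41.77
shift [ 43.8 -13.2  22.5] turn 0.004
rows 2
22 -7 11 0.002; 22 -7 11 0.002
```

Emit:
move_arm(
  commands="15 -8 13 0; 15 -4 7 0; 12 0 2 0; 0 0 0 0; 0 0 0 0",
)

```text
time_s: 42.4
position: [0.471, -0.2708, 0.1983]
tcp_rot: [0.593, 0.392, 0.586, -0.39]
wrist_force: [0.2, 0.9, -3.3]
grip_width: 0.309
```

```bash
python3 -c "
from h import *
plan((*WL['blue'],.115),RK,50)"
```

```text
pos [ 0.471  -0.2708  0.1983] x [ 0.01  -0.003 -1.   ] z [ 0.389 -0.921  0.007] q6 0.569 F [ 0.2  0.9 -3.3] t 42.4
shift [83.3 -0.9 -0.2] turn 0.007
rows 2
42 -0 -0 0.004; 42 -0 -0 0.004
```

Emit:
move_arm(
  commands="15 -1 0 0; 25 0 0 0; 25 0 0 0; 16 0 0 0; 0 0 0 0",
)

```text
time_s: 43.02
position: [0.472, -0.2702, 0.1142]
tcp_rot: [0.594, 0.391, 0.585, -0.389]
wrist_force: [-0.9, -0.5, -3.6]
grip_width: 0.309
```

```bash
python3 -c "
from h import *
plan((*WL['blue'],.0832),RK,50)"
```

```text
pos [ 0.472  -0.2702  0.1142] x [ 0.012 -0.004 -1.   ] z [ 0.392 -0.92   0.009] q6 0.567 F [-0.9 -0.5 -3.6] t 43.02
shift [31.  -1.6  0.2] turn 0.011
rows 1
31 -2 0 0.011
```

Emit:
move_arm(
  commands="10 -2 0 0.01; 9 0 0 0; 6 0 0 0; 0 0 0 0",
)

```text
time_s: 43.52
position: [0.4714, -0.2717, 0.0889]
tcp_rot: [0.593, 0.394, 0.582, -0.392]
wrist_force: [0.0, 0.1, -2.5]
grip_width: 0.301
```

```bash
python3 -c "
from h import *
plan((*WL['blue'],.0832),RK,50)"
```

```text
pos [ 0.4714 -0.2717  0.0889] x [ 0.015 -0.006 -1.   ] z [ 0.382 -0.924  0.011] q6 0.574 F [ 0.   0.1 -2.5] t 43.52
shift [ 5.7 -0.4 -0.8] turn 0.0
rows 1
6 -0 -1 0.000
```

Emit:
move_arm(
  commands="2 0 0 0; 2 0 0 0; 0 0 0 0",
)

```text
time_s: 43.9
position: [0.4721, -0.2722, 0.0854]
tcp_rot: [0.594, 0.394, 0.582, -0.392]
wrist_force: [0.1, -0.2, -2.5]
grip_width: 0.308
```

Emit:
move_arm(
  commands="1 0 0 0; 0 0 0 0",
)

```text
time_s: 44.15
position: [0.4723, -0.2723, 0.0845]
tcp_rot: [0.594, 0.394, 0.582, -0.392]
wrist_force: [0.1, 0.2, -3.1]
grip_width: 0.309
```

Emit:
move_arm(
  commands="1 0 0 0; 1 0 0 0",
)

```text
time_s: 44.4
position: [0.4727, -0.2723, 0.0831]
tcp_rot: [0.594, 0.394, 0.581, -0.392]
wrist_force: [-0.6, 3.0, 7.7]
grip_width: 0.311
```

Emit:
move_arm(
  commands="1 0 0 0; 1 0 0 0",
)

```text
time_s: 44.65
position: [0.4728, -0.2722, 0.0831]
tcp_rot: [0.595, 0.394, 0.581, -0.392]
wrist_force: [-1.9, 0.9, 7.5]
grip_width: 0.306
```

Contact; release and back off.

Emit:
move_arm(
  commands="0 0 0 0; 0 0 0 0; 0 0 0 0; 0 0 0 0; 0 0 0 0",
  jaw=1,
)

```text
time_s: 45.28
position: [0.4738, -0.273, 0.0837]
tcp_rot: [0.596, 0.394, 0.58, -0.392]
wrist_force: [-0.7, -0.6, -0.5]
grip_width: 1.0
```

Emit:
move_arm(
  commands="-10 0 0 0; -30 0 0 0; -45 0 0 0; -45 0 0 0; 0 0 0 0",
)

```text
time_s: 45.9
position: [0.4712, -0.2717, 0.2194]
tcp_rot: [0.596, 0.394, 0.58, -0.392]
wrist_force: [-1.0, -1.2, -0.3]
grip_width: 1.002
```

Emit:
move_arm(
  commands="0 40 0 0; 0 45 0 0; 0 40 0 0; 0 0 0 0; 0 0 0 0",
)

```text
time_s: 46.52
position: [0.5868, -0.2223, 0.2199]
tcp_rot: [0.594, 0.394, 0.581, -0.393]
wrist_force: [0.2, -0.7, -1.1]
grip_width: 1.0
```

Run:
```python
from h import *
a=imaging.grab_frame('scene')[170:310,140:280,::-1]; b=imaging.grab_frame('top')[130:250,380:490,::-1]
a=cv2.resize(a,(400,400),interpolation=cv2.INTER_CUBIC); b=cv2.resize(b,(366,400),interpolation=cv2.INTER_CUBIC)
cv2.imwrite('pics/f.png',np.hstack([a,b]))
w=imaging.grab_frame('wrist'); cv2.imwrite('pics/fw.png',w[:,:,::-1])
s=sense(); print(s['time_s'],s['qd'])
```

```text
46.675 [-0.00435081 -0.00327854 -0.00422117 -0.00160587  0.00029326  0.00090081]
```

View pics/f.png

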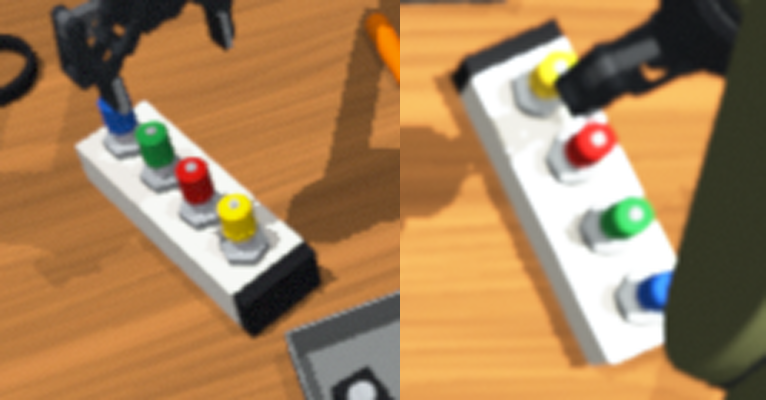

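View pics/fw.png

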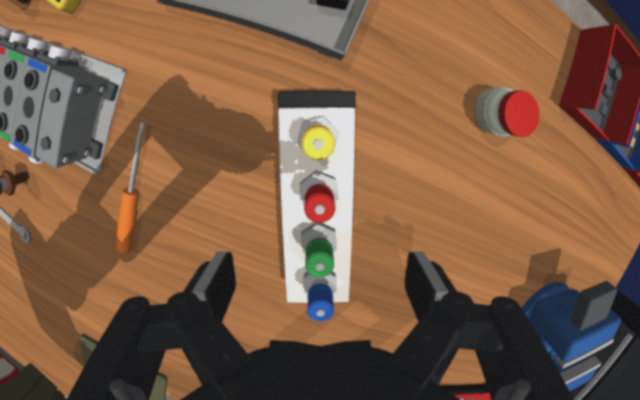

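Emit:
move_arm(
  commands="-30 -40 -40 0; 0 0 -50 0; 0 0 -50 0; 0 0 -30 0; 0 0 0 0",
)

```text
time_s: 47.3
position: [0.4799, -0.0812, 0.2454]
tcp_rot: [0.592, 0.396, 0.58, -0.396]
wrist_force: [0.9, -0.1, 0.2]
grip_width: 0.998
```

Run:
```python
from h import *
p,R,s=pose()
w=imaging.grab_frame('wrist')[:,:,::-1].copy()
top=imaging.grab_frame('top')[:,:,::-1].copy(); sc=imaging.grab_frame('scene')[:,:,::-1].copy()
def pr(n,X):
    c=imaging.camera_params(n); Y=np.array(c['R'])@np.array(X)+c['t']; return (c['fx']*Y[0]/Y[2]+c['cx'],c['fy']*Y[1]/Y[2]+c['cy'])
K=5
a=cv2.resize(sc[190:290,160:260],None,fx=4,fy=4,interpolation=cv2.INTER_CUBIC); b=cv2.resize(top[140:240,390:480],None,fx=4,fy=4,interpolation=cv2.INTER_CUBIC)
for v in WL.values():
    X=(*v,.112)
    u=pr('scene',X); cv2.drawMarker(a,(int((u[0]-160+.5)*4),int((u[1]-190+.5)*4)),(255,0,255),0,10,1)
    u=pr('top',X); cv2.drawMarker(b,(int((u[0]-390+.5)*4),int((u[1]-140+.5)*4)),(255,0,255),0,10,1)
cv2.imwrite('pics/g.png',np.hstack([a,b]))
print(p.round(3),s['time_s'])
```

```text
[ 0.48  -0.081  0.245] 47.3
```

View pics/g.png

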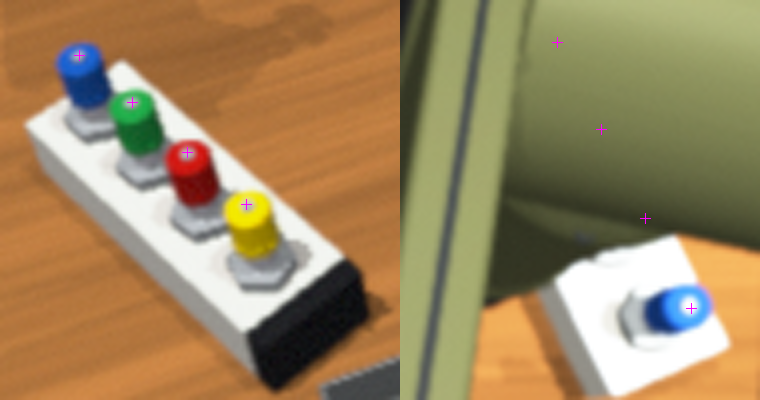

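```bash
python3 -c "
from station import sign_off,sense
print(sense()['time_s'],sense()['wrist_force']); print(sign_off())"
```

```text
47.45 [-0.16691229 -0.08200334  1.29442352]
the job is handed in; nothing more can be done
None
```

All four cartridges are standing in the rack in the order of the bank. From the black end they run yellow, red, green, blue. I signed off at 47.5 s with the gripper open and clear of everything. None of the brown look-alikes was touched.

- **Setting down:** each cartridge was lowered until the wrist force showed light contact (about 4–8 N), at the tool height expected for a seated hexagon (within 0.2 mm), and only then released. For green the force had fallen back to carrying level just before release, with the tool within about 0.2 mm of its contact height.
- **Last checks:** in the final scene picture all four stand upright, with the knob tops on the positions predicted for seated cartridges. An earlier wrist picture showed the same order and alignment. The last top picture confirmed only blue, because the arm hid the other three.
- **Disagreements:**
  - The tool's vertical drifted by up to about 2.5° on the way to red. I got it back under 1° before gripping.
  - Red was set down with the tool about 1° off vertical and blue a little under 1°. The final scene picture shows neither leaning.
  - In an earlier wrist picture the wells sat about 1–2 mm from where I had first measured them. I corrected for that before placing.

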